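# Close the spectacle-front die

## Task

Lay the black spectacle-front blank flat on the sprung pad of the die, lined up with the pad and centred between the two guide pins. Then lower the longer top plate, whose holes match the pins, level and gently onto both pins, press it down until the sprung pad is fully depressed, hold it there for half a second and let go, so that it is left lying level on the blank. Do not drop the plate, and leave the shorter plate and everything else where they are.

Things in the scene. Friction and masses are not known exactly. Their poses are not given: they have to be found in the camera images.
- die: Lower die, fixed on one of three plywood boards (top 15 mm above the table): flat aluminium base 180 (x) x 90 (y) x 20 mm, origin at the centre of its underside, z up. On its long axis stand two steel guide pins, 70 mm either side of the centre: the thick one (16 mm diameter) at +x, the thin one (12 mm) at -x. Between them a sprung steel pad, 110 (x) x 50 (y) mm, centred on the die.
- thick_pin (a point): Tip of the die's thick guide pin (16 mm diameter, at x = +70 mm), 82 mm above the die's underside. The last 12 mm of the pin taper by 4.5 mm in radius. At its foot a collar 24 mm wide and 4 mm high.
- thin_pin (a point): Tip of the die's thin guide pin (12 mm diameter, at x = -70 mm), 82 mm above the die's underside; tapered in the same way, foot collar 20 mm wide.
- pad_top (a point): Centre of the sprung pad's upper face; it moves with the pad: 34 mm above the die's underside when the pad is up, 26 mm when fully depressed (then still 6 mm above the base).
- pad (a joint): Travel of the die's sprung pad: 0 m up, 0.008 m fully depressed (hard stop). Preloaded: it starts to move at about 9 N and takes about 13 N at the stop, so the top plate's weight (3.9 to 6.4 N) does not move it. Damped; it comes back up when let go.
- blank: Spectacle-front blank: flat black acetate slab 110 (x) x 44 (y) x 10 mm with two rectangular lens openings (38 x 26 mm, 30 mm either side of the middle) and a bridge between them; about 60 g. Origin at the centre of its underside, z up. Starts flat on a 15 mm high plywood board. Ends and faces are alike. Can be grasped across its 44 mm width at the middle.
- top_plate: Top plate of this die: aluminium, 170 (x) x 80 (y) x 16 mm, 0.4 to 0.65 kg, lying flat on a 15 mm plywood board. Through holes on its long axis: 18 mm diameter at x = +70 mm (thick pin), 14 mm at x = -70 mm (thin pin). In the middle of its top a grip block 60 (x) x 20 (y) mm, 42 mm high. Origin at the centre of its underside; 44 mm above the die's underside when on blank and pad, 36 mm with the pad down.
- short_plate: Top plate of another die, to be left alone: the same in look but 140 mm long, with its holes 110 mm apart. Lies flat on a 15 mm plywood board; same origin and axes.
- dispenser: Solvent dispenser, bystander, standing on the table: dark hexagonal body 53 x 60 x 129 mm high with a wire loop on top. Origin at the centre of its underside.
- glue_bottle: Small glue bottle, bystander, standing on a board: 27 mm diameter, 80 mm high with its nozzle cap. Origin at the centre of its underside.
- tape_roll: Roll of tape, bystander, lying flat on a board: 96 mm diameter, 24 mm high. Origin at the centre of its underside.

How it is judged:
On the way, in this order (a step that is already met when the one before it is completed fails the run):
1. the blank lies flat on the die's pad, lined up and centred, and has been let go (x of blank in the frame of die between -0.007 and 0.007 m and y of blank in the frame of die between -0.007 and 0.007 m and angle between the x axis of blank and the x axis of die, either way round below 0.12 rad and z of blank in the frame of die between 0.03 and 0.038 m and angle between blank's own z axis and vertical below 0.06 rad and contact force between the fingers and blank below 0.1 N and linear speed of blank below 0.03 m/s), for 0.2 s.
2. the top plate, on both guide pins and level on the blank, is pressed down until the pad is fully depressed, for 0.3 s (horizontal distance between top_plate and die below 0.004 m and angle between the x axis of top_plate and the x axis of die, either way round below 0.04 rad and angle between top_plate's own z axis and vertical below 0.04 rad and x of blank in the frame of die between -0.007 and 0.007 m and y of blank in the frame of die between -0.007 and 0.007 m and angle between the x axis of blank and the x axis of die, either way round below 0.12 rad and value of joint pad above 0.0068 m and z of top_plate in the frame of die below 0.039 m), for 0.3 s.
At the end, for the whole second after the job is handed in: The long top plate lies on the blank, on both pins, let go, at rest: 44 mm (+-4) above the die's underside, within 4 mm of its centre, turned and tilted under 0.04 rad. The blank lies on the pad (34 mm +-4), within 7 mm of centre along and across, turned under 0.12 rad (horizontal distance between top_plate and die below 0.004 m and angle between the x axis of top_plate and the x axis of die, either way round below 0.04 rad and angle between top_plate's own z axis and vertical below 0.04 rad and x of blank in the frame of die between -0.007 and 0.007 m and y of blank in the frame of die between -0.007 and 0.007 m and angle between the x axis of blank and the x axis of die, either way round below 0.12 rad and z of top_plate in the frame of die between 0.04 and 0.048 m and z of blank in the frame of die between 0.03 and 0.038 m and linear speed of top_plate below 0.02 m/s and contact force between the fingers and top_plate below 0.1 N); the robot touches nothing.
It fails at once if the top plate is dropped or slammed on the die: it moves faster than 0.3 m/s while within 50 mm of the die's centre line and less than 90 mm above the die's underside (horizontal distance between top_plate and die below 0.05 m and z of top_plate in the frame of die below 0.09 m and linear speed of top_plate above 0.3 m/s).
It fails at once if a bystander (dispenser, glue bottle, tape roll or the short plate) is moved by more than 30 mm (distance of any of dispenser, glue_bottle, tape_roll, short_plate from where it was at the start of the episode above 0.03 m).
It also fails if it takes over 70 s, if anything falls off the work surface, if the arm or the gripper's body presses on something with over 40 N, if the wrist force passes 120 N, or if a joint passes its speed limit or range.

## Robot

A 6-joint arm with a two-finger parallel gripper is mounted at the origin on a cart in front of the work surface, level with it; the furniture and walls round the work are solid. World frame = base frame: x ahead of the robot, y to its left, z up, the work surface at z = 0. Lengths are in m, angles in rad, forces in N, time in s.
With the tool pointing down it reaches from about 0.225 to 0.875 m from the base axis. Payload 3.4 kg.
Tool frame: the origin (TCP) lies between the finger pads; the fingertips stand 11 mm ahead of it and the grasp point (between the pads) lies 8 mm behind it (tips_ahead is the distance from the TCP to the fingertips, in m); z points along the fingers, x is the direction in which the jaws open and shut, and the axes are right-handed (so a half turn about z gives the same grasp; the last joint's range is limited). The gripper opens to 85 mm and grips with 20 to 120 N. Pads are 22 mm wide; open, the fingers measure 114 mm over their backs; the gripper's body (76 mm by 85 mm) begins 54 mm behind the grasp point. The pads swing forward as they close: fully open they stand 13 mm farther back than shut.
Start: joints at [1.127, 0.276, 1.505, -0, 1.361, -0.121], TCP at [0.182, 0.545, 0.242] pointing down, gripper open.
Joint ranges: [-2.89, 2.89], [-0.75, 2.08], [0.22, 2.7], [-1.18, 4.32], [0.11, 2.71], [-2.7, 2.7]. Speed limits (rad/s): [2.57, 2.57, 3.14, 3.14, 3.14, 3.14].

## Interface

Orientations are given as a unit quaternion [w, x, y, z].
In Python, from rig import get_state, get_image, sign_off, masks_of, tips_ahead gives the robot as it stands.
- The arm moves only by the tool play_rows, never from a script. Its argument "series" is a list of rows, each an object of numbers: "fingers": the closure, from -1 (fully open) to 1 (shut); "dx", "dy", "dz": the shift along the world's x, y, z in mm; "turn": the turn about the world's z in rad. A call has 1 to 20 rows; each row shifts and turns the pose as measured when the row begins; what a row does not reach is not made up. A row lasts 1/12 s, in which the tool goes at most 41.7 mm and 7.16 degrees, less where a joint would pass 70% of its speed; a pose out of reach is approached as far as the arm can. A call with a gripper value outside its range is refused whole. The fingers move at their own pace and stop on an object; "squeeze" is the grip in N (left out, the last holds). Time passes only in rows, so rows that do not move let the fingers close. It gives the time, the measured TCP pose, the force and the opening at its end, in the units of the state.
- get_state(): the state, without advancing time (a new reading comes with each control period).
- get_image(name): name is "side" or "top"; returns a dict with "pixels" (480x640x3 uint8, red, green, blue), "vfov" (degrees; the focal length in pixels is half the picture's height over the tangent of half this angle, whatever the lens; pixels are square), "cx", "cy" (the principal point, pixels), "rvec" (rotation vector, rad) and "tvec" (3), from world to camera coordinates, as OpenCV has them. Camera axes: x right, y down, z forward; pixel columns grow to the right and rows downward; lengths in m; the calibration is good to about 2 mm. A picture is of the moment at which its call begins. There is no depth.
- sign_off(): hands the job in, once; it reports no verdict.
Trained networks look in a picture, given as the dict that the camera call returned (one of the last four; its "shot" number tells which), for a name from the list of things; names that differ only in an ending like _2 or _b are one class to them, and where a whole thing is asked for, a point or a joint stands for the part that bears it (a point fixed in the world has none). Each returns a list of dicts, best first, with "p" (0 to 1); they miss things now and then, are a little off and sometimes report something else, mostly with a low value. They report only what shows in the picture. A call takes as long as a camera call.
- masks_of(picture, label): "region" (480x640 bool, what is visible of it) and "xy" ([column, row] in pixels, amid what is visible of it).
The state is a dict: "clock": time; "qpos": joint angles; "qd": joint speeds; "effort": joint torques, N m; "position": TCP position; "ee_rot": TCP orientation; "contact_force": force on the tool from outside, world axes, zero at the start; "moment": the same for the moment, N m; "width": finger opening in m.
Only numpy, scipy, OpenCV 4.12 (cv2) and the standard library are available. Lean on these libraries where they do the work, as an engineer would, in place of code of your own. Each camera call takes 0.05 s, during which the arm holds its last target. There are 200 camera calls.

## Working session

There is one attempt and no reset: what is moved stays moved. The work goes in short steps, Python scripts to look and compute and a tool call to move; the robot and the scene stay as the last step left them, time stands still between calls to the robot, and variables do not carry over. Pictures are saved under pics/ and viewed, about 8 in all and at most 12, crops included, and the job is handed in when it is done.

Besides the shell and the picture viewer there is one more tool, called by a JSON object that holds its "api" and its "payload", one argument or row to a line. play_rows: Moves the arm, as the interface text tells. Its arguments: {"type":"object","properties":{"series":{"type":"array"},"squeeze":{"type":"number"}},"required":["series"]}

```bash
mkdir -p pics; ls
cat > h.py <<'E'
import numpy as np, cv2
from rig import *
def cam(im):
    f=240/np.tan(np.radians(im["vfov"])/2); K=np.array([[f,0,im["cx"]],[0,f,im["cy"]],[0,0,1]])
    return K,cv2.Rodrigues(np.array(im["rvec"],float))[0],np.array(im["tvec"],float)
def back(im,uv,z):
    K,R,t=cam(im); uv=np.atleast_2d(uv).astype(float)
    d=(np.linalg.inv(K)@np.c_[uv,np.ones(len(uv))].T).T@R; c=-R.T@t
    return c+d*((z-c[2])/d[:,2])[:,None]
def proj(im,P):
    K,R,t=cam(im); return cv2.projectPoints(np.atleast_2d(P).astype(float),R,t,K,None)[0][:,0]
def save(im,n): cv2.imwrite("pics/"+n,im["pixels"][:,:,::-1])
E
python3 - <<'E'
from h import *
print(get_state())
for n in("top","side"):
    im=get_image(n); save(im,n+"0.png"); print(n,im["vfov"],im["cx"],im["cy"],im["rvec"],im["tvec"], {k:v for k,v in im.items() if k not in("pixels",)}.keys())
    for l in("die","thick_pin","thin_pin","pad_top","blank","top_plate","short_plate","dispenser","glue_bottle","tape_roll"):
        for m in masks_of(im,l)[:2]: print(l,round(m["p"],2),np.round(m["xy"]),m["region"].sum(),np.round(back(im,m["xy"],.03)[0],3))
E
```

```text
pics
{'clock': 0.0, 'qpos': array([ 1.12700530e+00,  2.76632026e-01,  1.50614154e+00, -2.90976211e-06,
        1.36069958e+00, -1.20964099e-01]), 'qd': array([ 0.00048153, -0.00084209,  0.00025612,  0.00094627,  0.00031557,
        0.00153702]), 'effort': array([-9.93009417e-04, -4.16768432e+01, -2.45803571e+01, -3.61144857e-04,
        1.09012806e-02, -2.87119704e-06]), 'position': array([0.18218436, 0.54483832, 0.24141523]), 'ee_rot': array([ 4.54513244e-04,  8.11556213e-01,  5.84273591e-01, -8.23089662e-04]), 'contact_force': array([-0.05154942, -0.12887182, -0.6100495 ]), 'moment': array([ 0.04950186,  0.03307422, -0.03881605]), 'width': 0.08490800449411755}
top 48.204392993225035 315.1388307216642 234.49318435462206 [ 2.10669643 -2.16763074  0.12866445] [0.02737678 0.53418143 1.56104571] dict_keys(['vfov', 'cx', 'cy', 'rvec', 'tvec', 'shot'])
die 0.81 [321. 265.] 1798 [ 0.443 -0.004  0.03 ]
thick_pin 0.91 [321. 269.] 1775 [ 0.433 -0.003  0.03 ]
thin_pin 0.87 [324. 265.] 1798 [ 0.443 -0.011  0.03 ]
pad_top 0.61 [325. 264.] 661 [ 0.445 -0.014  0.03 ]
blank 0.58 [450. 271.] 345 [ 0
[... 557 characters left out ...]
, 'rvec', 'tvec', 'shot'])
die 0.72 [293. 262.] 1755 [0.442 0.001 0.03 ]
die 0.39 [252. 231.] 699 [0.384 0.246 0.03 ]
thick_pin 0.83 [294. 261.] 1723 [0.444 0.006 0.03 ]
thin_pin 0.58 [294. 263.] 1685 [ 0.444 -0.003  0.03 ]
pad_top 0.96 [289. 258.] 561 [0.437 0.029 0.03 ]
blank 0.75 [334. 357.] 1095 [ 0.403 -0.396  0.03 ]
top_plate 0.67 [368. 276.] 1704 [ 0.591 -0.128  0.03 ]
short_plate 0.58 [268. 218.] 556 [0.456 0.339 0.03 ]
short_plate 0.56 [365. 277.] 1784 [ 0.582 -0.13   0.03 ]
dispenser 0.76 [249. 232.] 693 [0.375 0.24  0.03 ]
glue_bottle 0.64 [268. 286.] 302 [ 0.351 -0.102  0.03 ]
tape_roll 0.78 [344. 251.] 670 [0.59  0.024 0.03 ]
tape_roll 0.47 [270. 286.] 236 [ 0.354 -0.106  0.03 ]
```

Run:
```python
import cv2
a=cv2.imread("pics/top0.png"); b=cv2.imread("pics/side0.png")
cv2.imwrite("pics/t1.png",cv2.resize(a[180:320,160:490],None,fx=2.4,fy=2.4,interpolation=cv2.INTER_CUBIC))
cv2.imwrite("pics/s1.png",cv2.resize(b[180:400,190:430],None,fx=2.7,fy=2.7,interpolation=cv2.INTER_CUBIC))
```

```text
(no output)
```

View pics/t1.png

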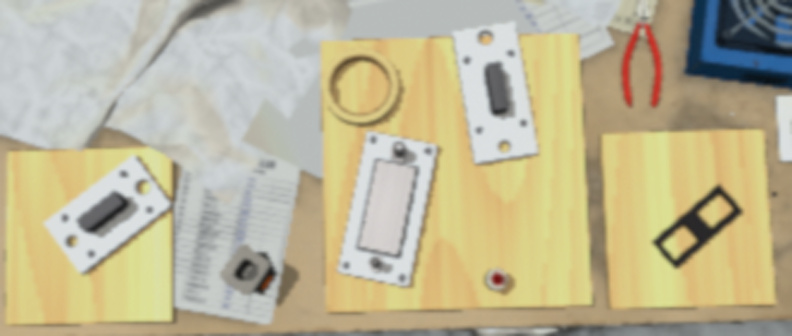

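View pics/s1.png

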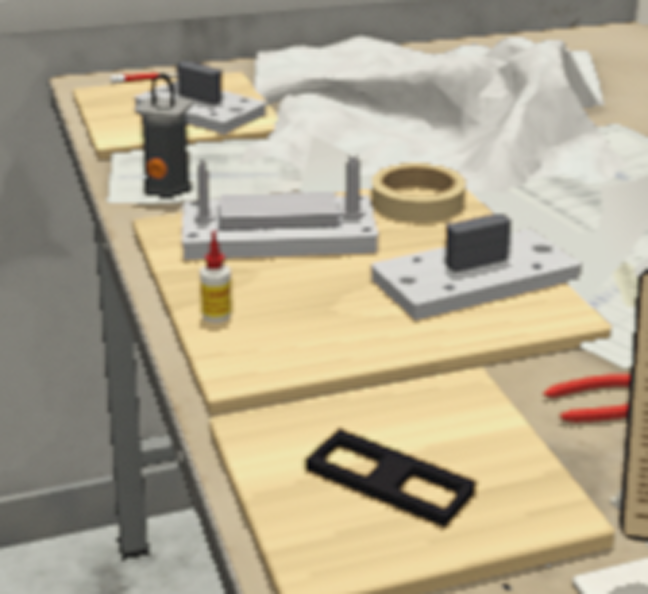

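```bash
cat > fit.py <<'E'
from h import *
from scipy.optimize import minimize
S=4
def box(lx,ly,z0,z1,cx=0,cy=0):
    return np.array([[cx+a*lx/2,cy+b*ly/2,z] for a in(-1,1) for b in(-1,1) for z in(z0,z1)])
def cyl(r0,r1,z0,z1,cx):
    a=np.arange(24)*np.pi/12
    return np.vstack([np.c_[cx+r*np.cos(a),r*np.sin(a),0*a+z] for r,z in((r0,z0),(r1,z1))])
MODEL={"die":([box(.18,.09,0,.02),box(.11,.05,.02,.034),cyl(.008,.008,.02,.07,.07),cyl(.008,.0035,.07,.082,.07),cyl(.006,.006,.02,.07,-.07),cyl(.006,.0015,.07,.082,-.07)],[]),
"top_plate":([box(.17,.08,0,.016),box(.06,.02,.016,.058)],[]),
"short_plate":([box(.14,.08,0,.016),box(.06,.02,.016,.058)],[]),
"blank":([box(.11,.044,0,.01)],[box(.038,.026,0,.01,.03),box(.038,.026,0,.01,-.03)])}
def W(P,p,z): c,s=np.cos(p[2]),np.sin(p[2]); return np.c_[p[0]+c*P[:,0]-s*P[:,1],p[1]+s*P[:,0]+c*P[:,1],P[:,2]+z]
def render(im,name,p,z,win):
    u0,v0,w,h=win; m=np.zeros((h*S,w*S),np.uint8)
    pt=lambda P:((proj(im,W(P,p,z))-[u0,v0]+.5)*S-.5)
    for P in MODEL[name][0]: cv2.fillConvexPoly(m,np.round(cv2.convexHull(pt(P).astype(np.float32))*16).astype(np.int32),255,shift=4)
    for P in MODEL[name][1]: # through openings: top and bottom rims' intersection
        k=np.full_like(m,255)
        for zz in(0,.01):
            q=np.zeros_like(m); Q=P[P[:,2]==zz]; cv2.fillConvexPoly(q,np.round(cv2.convexHull(pt(Q).astype(np.float32))*16).astype(np.int32),255,shift=4); k&=q
        m[k>0]=0
    return m
def seg(im,name,win):
    u0,v0,w,h=win; c=cv2.resize(im["pixels"][v0:v0+h,u0:u0+w],None,fx=S,fy=S,interpolation=cv2.INTER_CUBIC)
    hsv=cv2.cvtColor(c,cv2.COLOR_RGB2HSV)
    if name=="blank": return ((hsv[...,2]<110)*255).astype(np.uint8)
    return (((hsv[...,1]<60)|(hsv[...,2]<75))*255).astype(np.uint8)
def fit(ims,name,p0,z,segf=seg,pad=8):
    wins=[];gs=[]
    for im in ims:
        P=np.vstack([proj(im,W(np.vstack(MODEL[name][0]),p0,z))]); a=np.floor(P.min(0)).astype(int)-pad; b=np.ceil(P.max(0)).astype(int)+pad
        wins.append((a[0],a[1],*(b-a)))
        g=segf(im,name,wins[-1]); n,l,st,_=cv2.connectedComponentsWithStats(g)
        g=((l==1+np.argmax(st[1:,4]))*255).astype(np.uint8); gs.append(cv2.GaussianBlur(g,(0,0),2).astype(float))
    def cost(q):
        return sum(np.abs(cv2.GaussianBlur(render(i,name,q*sc,z,w),(0,0),2)-g).mean()/g.mean() for i,w,g in zip(ims,wins,gs))
    sc=np.array([.001,.001,.01]); q=np.array(p0)/sc
    for d in(8,3):
        r=minimize(cost,q,method="Nelder-Mead",options=dict(initial_simplex=np.vstack([q]+[q+d*e for e in np.eye(3)]),xatol=.02,fatol=1e-5)); q=r.x
    return q*sc,r.fun,(wins,gs)
E
python3 - <<'E'
from fit import *
import rig; print("tips",rig.tips_ahead, rig.tips_ahead() if callable(rig.tips_ahead) else "")
T=get_image("top");D=get_image("side")
outs=[]
for n,p0,z in(("die",(.442,0,-.15),.015),("top_plate",(.585,-.135,.17),.015),("short_plate",(.45,.35,-.95),.015),("blank",(.41,-.39,-.75),.015)):
    for ims,l in(([T],"top"),([D],"side"),([T,D],"both")):
        p,c,(w,g)=fit(ims,n,p0,z); print(n,l,np.round(p,4),round(c,3))
    for i,ww,gg in zip(ims,w,g):
        c=cv2.resize(i["pixels"][ww[1]:ww[1]+ww[3],ww[0]:ww[0]+ww[2]],None,fx=S,fy=S,interpolation=cv2.INTER_CUBIC)[:,:,::-1].copy()
        for m,col in((render(i,n,p,z,ww),(0,0,255)),((gg>127).astype(np.uint8)*255,(0,255,0))):
            cv2.drawContours(c,cv2.findContours(m,cv2.RETR_LIST,cv2.CHAIN_APPROX_NONE)[0],-1,col,1)
        o=np.zeros((290,200,3),np.uint8); f=min(290/c.shape[0],200/c.shape[1]); c=cv2.resize(c,None,fx=f,fy=f); o[:c.shape[0],:c.shape[1]]=c[:290,:200]; outs.append(o)
cv2.imwrite("pics/fit0.png",np.vstack([np.hstack(outs[0::2]),np.hstack(outs[1::2])]))
E
```

```text
tips 0.011 
die top [ 0.4397 -0.003  -0.2379] 0.013
die side [ 0.444   0.012  -0.2738] 0.518
die both [ 0.4397 -0.0027 -0.2375] 0.604
top_plate top [ 0.6036 -0.1389  0.1317] 0.342
top_plate side [ 0.5908 -0.1321  0.1322] 0.375
top_plate both [ 0.6045 -0.1377  0.1264] 0.767
short_plate top [ 0.4433  0.3463 -0.9411] 0.428
short_plate side [ 0.4418  0.357  -0.8747] 0.693
short_plate both [ 0.443   0.3469 -0.9381] 1.15
blank top [ 0.4061 -0.3841 -0.8954] 0.311
blank side [ 0.4086 -0.3788 -0.9175] 0.201
blank both [ 0.4076 -0.3833 -0.8937] 0.612
```

View pics/fit0.png

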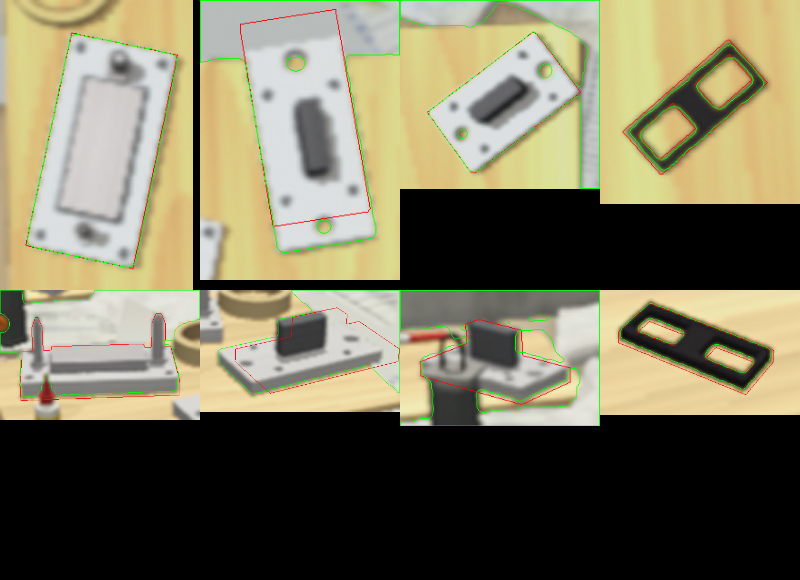

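Run:
```python
from fit import *
T=get_image("top");D=get_image("side")
hs=cv2.cvtColor(T["pixels"],cv2.COLOR_RGB2HSV)
for P in ([.64,-.16,.031],[.53,-.10,.031],[.585,-.11,.031],[.69,-.13,0],[.7,-.1,0],[.68,-.02,0]):
    u=np.round(proj(T,P)[0]).astype(int); print(P,u,hs[u[1],u[0]],T["pixels"][u[1],u[0]])
def seg2(im,name,win):
    u0,v0,w,h=win; c=cv2.resize(im["pixels"][v0:v0+h,u0:u0+w],None,fx=S,fy=S,interpolation=cv2.INTER_CUBIC)
    if name=="blank": return ((c.max(2)<140)*255).astype(np.uint8)
    g=((c.min(2)>190)*255).astype(np.uint8)
    g=cv2.morphologyEx(g,cv2.MORPH_OPEN,np.ones((9,9)))
    o=np.zeros_like(g); cs=cv2.findContours(g,cv2.RETR_EXTERNAL,cv2.CHAIN_APPROX_NONE)[0]
    cv2.drawContours(o,[max(cs,key=cv2.contourArea)],-1,255,-1); return o
outs=[]
for n,p0,z,i in(("top_plate",(.585,-.135,.17),.015,T),("top_plate",(.585,-.135,.17),.015,D),("blank",(.408,-.383,-.89),.015,T),("blank",(.408,-.383,-.89),.015,D)):
    p,c,(w,g)=fit([i],n,p0,z,seg2); print(n,np.round(p,4),round(c,3)); ww=w[0]; gg=g[0]
    c=cv2.resize(i["pixels"][ww[1]:ww[1]+ww[3],ww[0]:ww[0]+ww[2]],None,fx=S,fy=S,interpolation=cv2.INTER_CUBIC)[:,:,::-1].copy()
    for m,col in((render(i,n,p,z,ww),(0,0,255)),((gg>127).astype(np.uint8)*255,(0,255,0))):
            cv2.drawContours(c,cv2.findContours(m,cv2.RETR_LIST,cv2.CHAIN_APPROX_NONE)[0],-1,col,1)
    o=np.zeros((290,200,3),np.uint8); f=min(290/c.shape[0],200/c.shape[1]); c=cv2.resize(c,None,fx=f,fy=f); o[:c.shape[0],:c.shape[1]]=c[:290,:200]; outs.append(o)
cv2.imwrite("pics/fit1.png",np.hstack(outs))
```

```text
[0.64, -0.16, 0.031] [371 199] [ 96   6 224] [219 223 224]
[0.53, -0.1, 0.031] [353 235] [ 19 116 218] [218 183 119]
[0.585, -0.11, 0.031] [355 217] [102   6 225] [220 223 225]
[0.69, -0.13, 0] [360 185] [ 84   7 188] [183 188 187]
[0.7, -0.1, 0] [350 182] [ 84   7 188] [183 188 187]
[0.68, -0.02, 0] [325 189] [ 84   7 188] [183 188 187]
top_plate [ 0.5838 -0.1411  0.1255] 0.18
top_plate [ 0.7251 -0.114  -0.4694] 0.487
blank [ 0.407  -0.3849 -0.8992] 0.1
blank [ 0.4087 -0.3802 -0.9099] 0.107
```

View pics/fit1.png

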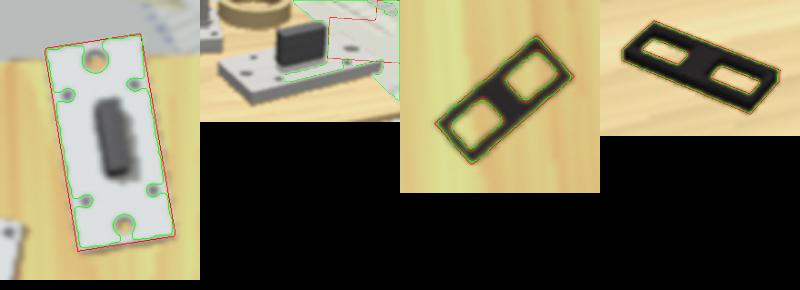

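{"api": "play_rows", "payload": {
  "series": [
    {"fingers": -1,"dx": 10,"dy": -38,"dz": 0,"turn": -0.03},
    {"fingers": -1,"dx": 10,"dy": -38,"dz": 0,"turn": -0.03},
    {"fingers": -1,"dx": 10,"dy": -38,"dz": 0,"turn": -0.03},
    {"fingers": -1,"dx": 10,"dy": -38,"dz": 0,"turn": -0.03},
    {"fingers": -1,"dx": 10,"dy": -38,"dz": 0,"turn": -0.03},
    {"fingers": -1,"dx": 10,"dy": -38,"dz": 0,"turn": -0.03},
    {"fingers": -1,"dx": 10,"dy": -38,"dz": 0,"turn": -0.03},
    {"fingers": -1,"dx": 10,"dy": -38,"dz": 0,"turn": -0.03},
    {"fingers": -1,"dx": 10,"dy": -38,"dz": 0,"turn": -0.03},
    {"fingers": -1,"dx": 10,"dy": -38,"dz": 0,"turn": -0.03},
    {"fingers": -1,"dx": 10,"dy": -38,"dz": 0,"turn": -0.03},
    {"fingers": -1,"dx": 10,"dy": -38,"dz": 0,"turn": -0.03},
    {"fingers": -1,"dx": 10,"dy": -38,"dz": 0,"turn": -0.03},
    {"fingers": -1,"dx": 10,"dy": -38,"dz": 0,"turn": -0.03},
    {"fingers": -1,"dx": 10,"dy": -38,"dz": 0,"turn": -0.03},
    {"fingers": -1,"dx": 10,"dy": -38,"dz": 0,"turn": -0.03},
    {"fingers": -1,"dx": 10,"dy": -38,"dz": 0,"turn": -0.03},
    {"fingers": -1,"dx": 10,"dy": -38,"dz": 0,"turn": -0.03}
  ],
  "squeeze": 30
}}

```text
clock: 2.8
position: [0.3607, -0.1611, 0.245]
ee_rot: [0.004, 0.94, 0.341, 0.011]
contact_force: [1.6, 0.4, 1.2]
width: 0.0857
```

```bash
cat > g.py <<'E'
from h import *
import sys
from scipy.spatial.transform import Rotation as R
def goal(x,y,z,yaw):  # remaining shift to TCP goal, jaw axis along yaw+pi/2
    s=get_state(); w,a,b,c=s["ee_rot"]; X=R.from_quat([a,b,c,w]).as_matrix(); j=np.arctan2(X[1,0],X[0,0])
    t=(yaw+np.pi/2-j+np.pi/2)%np.pi-np.pi/2
    print("t",round(s["clock"],2),"TCP",np.round(s["position"],4),"d mm",np.round((np.array([x,y,z])-s["position"])*1000,1),"turn",round(t,3),"tilt",np.round(X[:,2],4),"F",np.round(s["contact_force"],1),"w",round(s["width"],4))
if len(sys.argv)>4: goal(*map(float,sys.argv[1:5]))
E
python3 g.py .4075 -.384 .05 -.90
```

```text
t 2.8 TCP [ 0.3607 -0.1611  0.245 ] d mm [  46.8 -222.9 -195. ] turn -0.025 tilt [ 2.250e-02  6.000e-04 -9.997e-01] F [1.6 0.4 1.2] w 0.0857
```

{"api": "play_rows", "payload": {
  "series": [
    {"fingers": -1,"dx": 8,"dy": -36,"dz": 0,"turn": -0.005},
    {"fingers": -1,"dx": 8,"dy": -36,"dz": 0,"turn": -0.005},
    {"fingers": -1,"dx": 8,"dy": -36,"dz": 0,"turn": -0.005},
    {"fingers": -1,"dx": 8,"dy": -36,"dz": -20,"turn": -0.005},
    {"fingers": -1,"dx": 8,"dy": -36,"dz": -30,"turn": 0},
    {"fingers": -1,"dx": 5,"dy": -25,"dz": -30,"turn": 0},
    {"fingers": -1,"dx": 0,"dy": 0,"dz": -30,"turn": 0},
    {"fingers": -1,"dx": 0,"dy": 0,"dz": -20,"turn": 0},
    {"fingers": -1}
  ]
}}

```text
invalid input at $.series[8]: expected keys fingers, dx, dy, dz, turn
```

```bash
python3 g.py .4075 -.384 .03 -.90
```

```text
t 2.8 TCP [ 0.3607 -0.1611  0.245 ] d mm [  46.8 -222.9 -215. ] turn -0.025 tilt [ 2.250e-02  6.000e-04 -9.997e-01] F [1.6 0.4 1.2] w 0.0857
```

{"api": "play_rows", "payload": {
  "series": [
    {"fingers": -1,"dx": 8,"dy": -36,"dz": 0,"turn": -0.005},
    {"fingers": -1,"dx": 8,"dy": -36,"dz": 0,"turn": -0.005},
    {"fingers": -1,"dx": 8,"dy": -36,"dz": 0,"turn": -0.005},
    {"fingers": -1,"dx": 8,"dy": -36,"dz": -20,"turn": -0.005},
    {"fingers": -1,"dx": 8,"dy": -36,"dz": -30,"turn": 0},
    {"fingers": -1,"dx": 5,"dy": -25,"dz": -30,"turn": 0},
    {"fingers": -1,"dx": 0,"dy": 0,"dz": -30,"turn": 0},
    {"fingers": -1,"dx": 0,"dy": 0,"dz": -20,"turn": 0},
    {"fingers": -1,"dx": 0,"dy": 0,"dz": 0,"turn": 0}
  ]
}}

```text
clock: 3.55
position: [0.4072, -0.3838, 0.1182]
ee_rot: [0.013, 0.946, 0.324, 0.014]
contact_force: [-0.0, 0.5, -0.6]
width: 0.0854
```

```bash
python3 g.py .4075 -.384 .03 -.90
```

```text
t 3.55 TCP [ 0.4072 -0.3838  0.1182] d mm [  0.3  -0.2 -88.2] turn 0.01 tilt [ 0.0349 -0.0153 -0.9993] F [-0.   0.5 -0.6] w 0.0854
```

{"api": "play_rows", "payload": {
  "series": [
    {"fingers": -1,"dx": 0,"dy": 0,"dz": 0,"turn": 0},
    {"fingers": -1,"dx": 0,"dy": 0,"dz": 0,"turn": 0},
    {"fingers": -1,"dx": 0,"dy": 0,"dz": 0,"turn": 0}
  ]
}}

```text
clock: 3.8
position: [0.4074, -0.3838, 0.1192]
ee_rot: [0.013, 0.946, 0.324, 0.014]
contact_force: [-0.3, -0.2, 0.5]
width: 0.0856
```

```bash
python3 g.py .4075 -.384 .03 -.90
```

```text
t 3.8 TCP [ 0.4074 -0.3838  0.1192] d mm [  0.1  -0.2 -89.2] turn 0.01 tilt [ 0.0346 -0.0146 -0.9993] F [-0.3 -0.2  0.5] w 0.0856
```

{"api": "play_rows", "payload": {
  "series": [
    {"fingers": -1,"dx": 0,"dy": 0,"dz": -10,"turn": 0},
    {"fingers": -1,"dx": 0,"dy": 0,"dz": -10,"turn": 0},
    {"fingers": -1,"dx": 0,"dy": 0,"dz": -10,"turn": 0},
    {"fingers": -1,"dx": 0,"dy": 0,"dz": -10,"turn": 0},
    {"fingers": -1,"dx": 0,"dy": 0,"dz": 0,"turn": 0}
  ]
}}

```text
clock: 4.22
position: [0.4102, -0.3848, 0.0825]
ee_rot: [0.019, 0.945, 0.325, 0.016]
contact_force: [-0.4, 0.6, -0.4]
width: 0.0853
```

```bash
python3 g.py .4075 -.384 .03 -.90
```

```text
t 4.22 TCP [ 0.4102 -0.3848  0.0825] d mm [ -2.7   0.8 -52.5] turn 0.007 tilt [ 0.0431 -0.0246 -0.9988] F [-0.4  0.6 -0.4] w 0.0853
```

{"api": "play_rows", "payload": {
  "series": [
    {"fingers": -0.2,"dx": -3,"dy": 1,"dz": -10,"turn": 0},
    {"fingers": -0.2,"dx": 0,"dy": 0,"dz": -10,"turn": 0},
    {"fingers": -0.2,"dx": 0,"dy": 0,"dz": 0,"turn": 0},
    {"fingers": -0.2,"dx": 0,"dy": 0,"dz": 0,"turn": 0}
  ]
}}

```text
clock: 4.55
position: [0.4081, -0.3837, 0.0633]
ee_rot: [0.02, 0.945, 0.326, 0.017]
contact_force: [-0.5, -0.1, -1.0]
width: 0.0513
```

```bash
python3 g.py .4075 -.384 .03 -.90; python3 -c "
import rig;print(rig.tips_ahead)
from h import *
for n in('top','side'): save(get_image(n),n+'2.png')
s=cv2.imread('pics/side2.png')[290:430,250:430]; t=cv2.imread('pics/top2.png')[210:330,390:510]
cv2.imwrite('pics/c2.png',np.hstack([cv2.resize(s,(440,342),interpolation=2),cv2.resize(t,(342,342),interpolation=2)]))"
```

```text
t 4.55 TCP [ 0.4081 -0.3837  0.0633] d mm [ -0.6  -0.3 -33.3] turn 0.006 tilt [ 0.0453 -0.0271 -0.9986] F [-0.5 -0.1 -1. ] w 0.0513
0.011
```

View pics/c2.png

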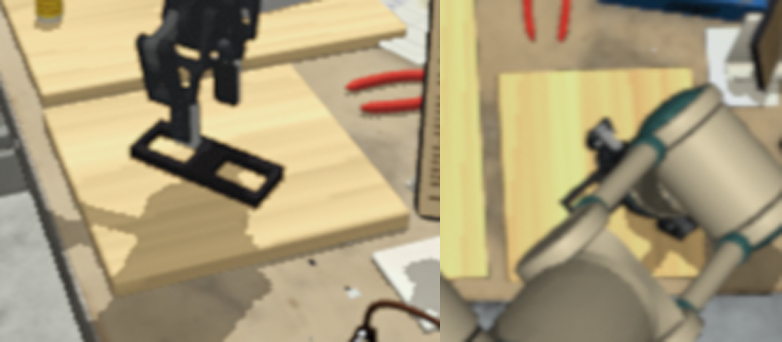

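{"api": "play_rows", "payload": {
  "series": [
    {"fingers": -0.5,"dx": 0,"dy": 0,"dz": 0,"turn": 0},
    {"fingers": -0.5,"dx": 0,"dy": 0,"dz": 0,"turn": 0},
    {"fingers": -0.5,"dx": -1,"dy": 0,"dz": -11,"turn": 0},
    {"fingers": -0.5,"dx": -1,"dy": 0,"dz": -11,"turn": 0},
    {"fingers": -0.5,"dx": -1,"dy": 0,"dz": -10,"turn": 0},
    {"fingers": -0.5,"dx": 0,"dy": 0,"dz": 0,"turn": 0}
  ]
}}

```text
clock: 5.15
position: [0.4077, -0.3866, 0.0353]
ee_rot: [0.025, 0.945, 0.326, 0.019]
contact_force: [-0.7, -0.1, 1.1]
width: 0.0645
```

```bash
python3 g.py .4075 -.384 .03 -.90
```

```text
t 5.15 TCP [ 0.4077 -0.3866  0.0353] d mm [-0.2  2.6 -5.3] turn 0.005 tilt [ 0.0522 -0.0354 -0.998 ] F [-0.7 -0.1  1.1] w 0.0645
```

{"api": "play_rows", "payload": {
  "series": [
    {"fingers": -0.5,"dx": 0,"dy": 2,"dz": -6,"turn": 0},
    {"fingers": 0.2,"dx": 0,"dy": 0,"dz": 0,"turn": 0},
    {"fingers": 0.2,"dx": 0,"dy": 0,"dz": 0,"turn": 0},
    {"fingers": 0.2,"dx": 0,"dy": 0,"dz": 0,"turn": 0},
    {"fingers": 0.2,"dx": 0,"dy": 0,"dz": 0,"turn": 0}
  ]
}}

```text
clock: 5.57
position: [0.4091, -0.3859, 0.0313]
ee_rot: [0.027, 0.945, 0.326, 0.02]
contact_force: [1.2, 0.2, -1.3]
width: 0.0425
```

```bash
python3 g.py .4075 -.384 .03 -.90
```

```text
t 5.57 TCP [ 0.4091 -0.3859  0.0313] d mm [-1.6  1.9 -1.3] turn 0.005 tilt [ 0.055  -0.0388 -0.9977] F [ 1.2  0.2 -1.3] w 0.0425
```

{"api": "play_rows", "payload": {
  "series": [
    {"fingers": 0.2,"dx": 0,"dy": 0,"dz": 10,"turn": 0},
    {"fingers": 0.2,"dx": 0,"dy": 0,"dz": 15,"turn": 0},
    {"fingers": 0.2,"dx": 0,"dy": 0,"dz": 20,"turn": 0},
    {"fingers": 0.2,"dx": 0,"dy": 0,"dz": 20,"turn": 0},
    {"fingers": 0.2,"dx": 0,"dy": 0,"dz": 20,"turn": 0},
    {"fingers": 0.2,"dx": 0,"dy": 0,"dz": 20,"turn": 0},
    {"fingers": 0.2,"dx": 0,"dy": 0,"dz": 20,"turn": 0},
    {"fingers": 0.2,"dx": 0,"dy": 0,"dz": 0,"turn": 0}
  ]
}}

```text
clock: 6.23
position: [0.408, -0.3843, 0.1661]
ee_rot: [0.027, 0.945, 0.326, 0.02]
contact_force: [0.7, -1.1, -1.0]
width: 0.0427
```

```bash
python3 g.py .4397 -.003 .16 -.238
```

```text
t 6.23 TCP [ 0.408  -0.3843  0.1661] d mm [ 31.7 381.3  -6.1] turn 0.667 tilt [ 0.0545 -0.0382 -0.9978] F [ 0.7 -1.1 -1. ] w 0.0427
```

{"api": "play_rows", "payload": {
  "series": [
    {"fingers": 0.2,"dx": 1.5,"dy": 19,"dz": 0,"turn": -0.12},
    {"fingers": 0.2,"dx": 1.5,"dy": 19,"dz": 0,"turn": -0.12},
    {"fingers": 0.2,"dx": 1.5,"dy": 19,"dz": 0,"turn": -0.12},
    {"fingers": 0.2,"dx": 1.5,"dy": 19,"dz": 0,"turn": -0.12},
    {"fingers": 0.2,"dx": 1.5,"dy": 19,"dz": 0,"turn": -0.12},
    {"fingers": 0.2,"dx": 1.5,"dy": 19,"dz": 0,"turn": -0.12},
    {"fingers": 0.2,"dx": 1.5,"dy": 19,"dz": 0,"turn": -0.12},
    {"fingers": 0.2,"dx": 1.5,"dy": 19,"dz": 0,"turn": -0.12},
    {"fingers": 0.2,"dx": 1.5,"dy": 19,"dz": 0,"turn": -0.12},
    {"fingers": 0.2,"dx": 1.5,"dy": 19,"dz": 0,"turn": -0.12},
    {"fingers": 0.2,"dx": 1.5,"dy": 19,"dz": 0,"turn": -0.12},
    {"fingers": 0.2,"dx": 1.5,"dy": 19,"dz": 0,"turn": -0.12},
    {"fingers": 0.2,"dx": 1.5,"dy": 19,"dz": 0,"turn": -0.12},
    {"fingers": 0.2,"dx": 1.5,"dy": 19,"dz": 0,"turn": -0.12},
    {"fingers": 0.2,"dx": 1.5,"dy": 19,"dz": 0,"turn": -0.12},
    {"fingers": 0.2,"dx": 1.5,"dy": 19,"dz": 0,"turn": -0.12},
    {"fingers": 0.2,"dx": 1.5,"dy": 19,"dz": 0,"turn": -0.12},
    {"fingers": 0.2,"dx": 1.5,"dy": 19,"dz": 0,"turn": -0.12}
  ]
}}

```text
clock: 7.73
position: [0.4288, -0.0277, 0.1657]
ee_rot: [-0.031, -0.702, 0.711, 0.021]
contact_force: [0.9, -0.0, -1.2]
width: 0.0427
```

```bash
python3 g.py .4378 -.0025 .16 -.238
```

```text
t 7.73 TCP [ 0.4288 -0.0277  0.1657] d mm [ 9.  25.2 -5.7] turn -0.225 tilt [-0.0743 -0.014  -0.9971] F [ 0.9 -0.  -1.2] w 0.0427
```

{"api": "play_rows", "payload": {
  "series": [
    {"fingers": 0.2,"dx": 4,"dy": 12,"dz": 0,"turn": -0.11},
    {"fingers": 0.2,"dx": 5,"dy": 12,"dz": 0,"turn": -0.11},
    {"fingers": 0.2,"dx": 0,"dy": 0,"dz": -22,"turn": 0},
    {"fingers": 0.2,"dx": 0,"dy": 0,"dz": -22,"turn": 0},
    {"fingers": 0.2,"dx": 0,"dy": 0,"dz": -20,"turn": 0},
    {"fingers": 0.2,"dx": 0,"dy": 0,"dz": 0,"turn": 0}
  ]
}}

```text
clock: 8.23
position: [0.4375, 0.0024, 0.1002]
ee_rot: [-0.027, -0.615, 0.787, 0.024]
contact_force: [-0.3, 1.0, -0.9]
width: 0.0428
```

```bash
python3 g.py .4378 -.0025 .067 -.238
```

```text
t 8.23 TCP [0.4375 0.0024 0.1002] d mm [  0.3  -4.9 -33.2] turn 0.006 tilt [-0.0718  0.0054 -0.9974] F [-0.3  1.  -0.9] w 0.0428
```

{"api": "play_rows", "payload": {
  "series": [
    {"fingers": 0.2,"dx": 0,"dy": -5,"dz": 0,"turn": 0},
    {"fingers": 0.2,"dx": 0,"dy": 0,"dz": -12,"turn": 0},
    {"fingers": 0.2,"dx": 0,"dy": 0,"dz": -11,"turn": 0},
    {"fingers": 0.2,"dx": 0,"dy": 0,"dz": 0,"turn": 0}
  ]
}}

```text
clock: 8.57
position: [0.4384, -0.0039, 0.0788]
ee_rot: [-0.026, -0.616, 0.787, 0.023]
contact_force: [-0.8, 0.8, -0.7]
width: 0.0429
```

```bash
python3 g.py .4378 -.0025 .067 -.238;python3 -c "
from h import *
D=get_image('side'); save(D,'side3.png'); u,v=proj(D,[.44,0,.06])[0].astype(int)
cv2.imwrite('pics/c3.png',cv2.resize(D['pixels'][v-50:v+50,u-65:u+65,::-1],None,fx=5,fy=5,interpolation=2))"
```

```text
t 8.57 TCP [ 0.4384 -0.0039  0.0788] d mm [ -0.6   1.4 -11.8] turn 0.005 tilt [-0.0697  0.0043 -0.9976] F [-0.8  0.8 -0.7] w 0.0429
```

View pics/c3.png

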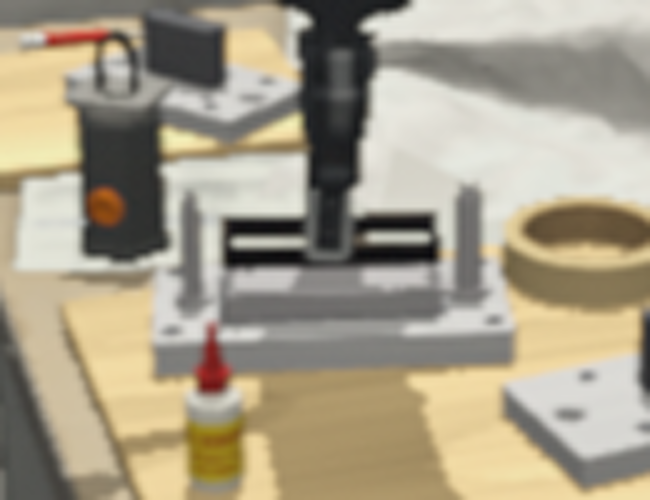

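{"api": "play_rows", "payload": {
  "series": [
    {"fingers": 0.2,"dx": 0,"dy": 1,"dz": -8,"turn": 0},
    {"fingers": 0.2,"dx": 0,"dy": 0,"dz": -5,"turn": 0},
    {"fingers": 0.2,"dx": 0,"dy": 0,"dz": -2,"turn": 0},
    {"fingers": 0.2,"dx": 0,"dy": 0,"dz": 0,"turn": 0}
  ]
}}

```text
clock: 8.95
position: [0.4414, -0.004, 0.0665]
ee_rot: [-0.024, -0.615, 0.788, 0.02]
contact_force: [-0.6, 0.1, -0.9]
width: 0.0426
```

```bash
python3 g.py .4378 -.0025 .067 -.238
```

```text
t 8.95 TCP [ 0.4414 -0.004   0.0665] d mm [-3.6  1.5  0.5] turn 0.006 tilt [-0.062   0.0029 -0.9981] F [-0.6  0.1 -0.9] w 0.0426
```

{"api": "play_rows", "payload": {
  "series": [
    {"fingers": 0.2,"dx": -3.5,"dy": 1.5,"dz": 0,"turn": 0},
    {"fingers": 0.2,"dx": -1,"dy": 0,"dz": -2,"turn": 0},
    {"fingers": 0.2,"dx": 0,"dy": 0,"dz": 0,"turn": 0}
  ]
}}

```text
clock: 9.2
position: [0.4369, -0.0023, 0.0648]
ee_rot: [-0.023, -0.615, 0.788, 0.02]
contact_force: [-0.1, -0.6, -0.5]
width: 0.0426
```

```bash
python3 g.py .4378 -.0025 .0655 -.238
```

```text
t 9.2 TCP [ 0.4369 -0.0023  0.0648] d mm [ 0.9 -0.2  0.7] turn 0.006 tilt [-0.0611  0.0028 -0.9981] F [-0.1 -0.6 -0.5] w 0.0426
```

{"api": "play_rows", "payload": {
  "series": [
    {"fingers": -0.5,"dx": 0,"dy": 0,"dz": 0,"turn": 0},
    {"fingers": -0.5,"dx": 0,"dy": 0,"dz": 0,"turn": 0},
    {"fingers": -0.5,"dx": 0,"dy": 0,"dz": 0,"turn": 0},
    {"fingers": -0.5,"dx": 0,"dy": 0,"dz": 0,"turn": 0},
    {"fingers": -0.5,"dx": 0,"dy": 0,"dz": 10,"turn": 0},
    {"fingers": -0.5,"dx": 0,"dy": 0,"dz": 25,"turn": 0},
    {"fingers": -1,"dx": 0,"dy": 0,"dz": 30,"turn": 0},
    {"fingers": -1,"dx": 10,"dy": -25,"dz": 30,"turn": 0.06},
    {"fingers": -1,"dx": 20,"dy": -25,"dz": 0,"turn": 0.06},
    {"fingers": -1,"dx": 20,"dy": -25,"dz": 0,"turn": 0.06},
    {"fingers": -1,"dx": 20,"dy": -25,"dz": 0,"turn": 0.06},
    {"fingers": -1,"dx": 20,"dy": -20,"dz": 0,"turn": 0.06},
    {"fingers": -1,"dx": 20,"dy": -10,"dz": 0,"turn": 0.06},
    {"fingers": -1,"dx": 20,"dy": -5,"dz": 0,"turn": 0},
    {"fingers": -1,"dx": 0,"dy": 0,"dz": 0,"turn": 0}
  ]
}}

```text
clock: 10.45
position: [0.57, -0.1442, 0.1671]
ee_rot: [0.028, 0.753, -0.657, -0.012]
contact_force: [0.5, -0.1, 0.4]
width: 0.0853
```

```bash
python3 g.py .5838 -.1411 .15 .1255
python3 - <<'E'
from fit import *
T=get_image("top");D=get_image("side"); save(T,"top4.png"); save(D,"side4.png")
def sg(im,name,win):
    u0,v0,w,h=win; c=cv2.resize(im["pixels"][v0:v0+h,u0:u0+w],None,fx=S,fy=S,interpolation=cv2.INTER_CUBIC)
    return ((c.max(2)<110)*255).astype(np.uint8)
for i in(T,D):
    p,c,_=fit([i],"blank",(.4397,-.003,-.238),.049,sg,pad=2); print(np.round(p,4),round(c,3))
cr=lambda i,w,h:cv2.resize(i["pixels"][(v:=int(proj(i,[.5,-.05,.06])[0][1]))-h:v+h,(u:=int(proj(i,[.5,-.05,.06])[0][0]))-w:u+w,::-1],(400,400),interpolation=2)
cv2.imwrite("pics/c4.png",np.hstack([cr(T,60,60),cr(D,80,80)]))
E
```

```text
t 10.45 TCP [ 0.57   -0.1442  0.1671] d mm [ 13.8   3.1 -17.1] turn -0.011 tilt [-0.0555 -0.0261 -0.9981] F [ 0.5 -0.1  0.4] w 0.0853
[ 0.437  -0.0066 -0.2401] 1.085
[ 0.4378 -0.0021 -0.2267] 0.146
```

View pics/c4.png

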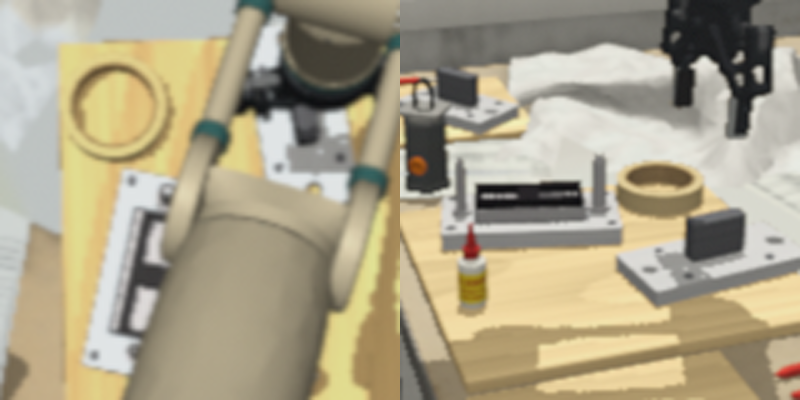

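{"api": "play_rows", "payload": {
  "series": [
    {"fingers": -1,"dx": 14,"dy": 3,"dz": 0,"turn": -0.011},
    {"fingers": -1,"dx": 0,"dy": 0,"dz": -22,"turn": 0},
    {"fingers": -1,"dx": -1,"dy": 0,"dz": -22,"turn": 0},
    {"fingers": -1,"dx": -1,"dy": 0,"dz": -22,"turn": 0},
    {"fingers": -1,"dx": -1,"dy": 0,"dz": -15,"turn": 0},
    {"fingers": -1,"dx": 0,"dy": 0,"dz": 0,"turn": 0}
  ]
}}

```text
clock: 11.05
position: [0.571, -0.1353, 0.0849]
ee_rot: [0.03, 0.75, -0.661, -0.017]
contact_force: [-0.5, 0.3, -0.2]
width: 0.0855
```

```bash
python3 g.py .5838 -.1411 .048 .1255
```

```text
t 11.05 TCP [ 0.571  -0.1353  0.0849] d mm [ 12.8  -5.8 -36.9] turn -0.001 tilt [-0.0643 -0.0221 -0.9977] F [-0.5  0.3 -0.2] w 0.0855
```

{"api": "play_rows", "payload": {
  "series": [
    {"fingers": -1,"dx": 13,"dy": -6,"dz": 0,"turn": 0},
    {"fingers": -1,"dx": 3,"dy": -1,"dz": -12,"turn": 0},
    {"fingers": -1,"dx": 3,"dy": -1,"dz": -12,"turn": 0},
    {"fingers": -1,"dx": 0,"dy": 0,"dz": 0,"turn": 0}
  ]
}}

```text
clock: 11.38
position: [0.5869, -0.141, 0.0609]
ee_rot: [0.03, 0.75, -0.66, -0.018]
contact_force: [0.0, 0.5, -0.3]
width: 0.0854
```

```bash
python3 g.py .5838 -.1411 .048 .1255
```

```text
t 11.38 TCP [ 0.5869 -0.141   0.0609] d mm [ -3.1  -0.1 -12.9] turn -0.002 tilt [-0.0674 -0.0208 -0.9975] F [ 0.   0.5 -0.3] w 0.0854
```

{"api": "play_rows", "payload": {
  "series": [
    {"fingers": -1,"dx": -3,"dy": 0,"dz": -12,"turn": -0.002},
    {"fingers": -1,"dx": 0,"dy": 0,"dz": -2,"turn": 0},
    {"fingers": -1,"dx": 0,"dy": 0,"dz": 0,"turn": 0}
  ]
}}

```text
clock: 11.63
position: [0.5827, -0.1402, 0.0465]
ee_rot: [0.03, 0.75, -0.661, -0.019]
contact_force: [0.2, 0.6, -0.1]
width: 0.0857
```

```bash
python3 g.py .5838 -.1411 .048 .1255
```

```text
t 11.63 TCP [ 0.5827 -0.1402  0.0465] d mm [ 1.1 -0.9  1.5] turn -0.0 tilt [-0.0688 -0.0202 -0.9974] F [ 0.2  0.6 -0.1] w 0.0857
```

{"api": "play_rows", "payload": {
  "series": [
    {"fingers": 0,"dx": 0,"dy": 0,"dz": 0,"turn": 0},
    {"fingers": 0,"dx": 0,"dy": 0,"dz": 0,"turn": 0},
    {"fingers": 0.4,"dx": 0,"dy": 0,"dz": 0,"turn": 0},
    {"fingers": 0.8,"dx": 0,"dy": 0,"dz": 0,"turn": 0},
    {"fingers": 0.8,"dx": 0,"dy": 0,"dz": 0,"turn": 0},
    {"fingers": 0.8,"dx": 0,"dy": 0,"dz": 0,"turn": 0},
    {"fingers": 0.8,"dx": 0,"dy": 0,"dz": 0,"turn": 0}
  ],
  "squeeze": 70
}}

```text
clock: 12.22
position: [0.5835, -0.14, 0.0493]
ee_rot: [0.029, 0.75, -0.661, -0.018]
contact_force: [0.4, -0.4, -2.9]
width: 0.0191
```

```bash
python3 g.py .5838 -.1411 .048 .1255
```

```text
t 12.22 TCP [ 0.5835 -0.14    0.0493] d mm [ 0.3 -1.1 -1.3] turn -0.0 tilt [-0.0656 -0.0206 -0.9976] F [ 0.4 -0.4 -2.9] w 0.0191
```

{"api": "play_rows", "payload": {
  "series": [
    {"fingers": 0.8,"dx": 0,"dy": 0,"dz": 5,"turn": 0},
    {"fingers": 0.8,"dx": 0,"dy": 0,"dz": 10,"turn": 0},
    {"fingers": 0.8,"dx": 0,"dy": 0,"dz": 20,"turn": 0},
    {"fingers": 0.8,"dx": 0,"dy": 0,"dz": 20,"turn": 0},
    {"fingers": 0.8,"dx": 0,"dy": 0,"dz": 20,"turn": 0},
    {"fingers": 0.8,"dx": 0,"dy": 0,"dz": 20,"turn": 0},
    {"fingers": 0.8,"dx": 0,"dy": 0,"dz": 15,"turn": 0},
    {"fingers": 0.8,"dx": 0,"dy": 0,"dz": 0,"turn": 0}
  ]
}}

```text
clock: 12.88
position: [0.5769, -0.138, 0.1598]
ee_rot: [0.033, 0.749, -0.661, -0.025]
contact_force: [1.2, -0.2, -5.7]
width: 0.0192
```

```bash
python3 g.py .4397 -.003 .15 -.238
```

```text
t 12.88 TCP [ 0.5769 -0.138   0.1598] d mm [-137.2  135.    -9.8] turn -0.364 tilt [-0.0815 -0.0155 -0.9965] F [ 1.2 -0.2 -5.7] w 0.0192
```

{"api": "play_rows", "payload": {
  "series": [
    {"fingers": 0.8,"dx": -17,"dy": 17,"dz": 0,"turn": -0.045},
    {"fingers": 0.8,"dx": -17,"dy": 17,"dz": 0,"turn": -0.045},
    {"fingers": 0.8,"dx": -17,"dy": 17,"dz": 0,"turn": -0.045},
    {"fingers": 0.8,"dx": -17,"dy": 17,"dz": 0,"turn": -0.045},
    {"fingers": 0.8,"dx": -17,"dy": 17,"dz": 0,"turn": -0.045},
    {"fingers": 0.8,"dx": -17,"dy": 17,"dz": 0,"turn": -0.045},
    {"fingers": 0.8,"dx": -17,"dy": 17,"dz": 0,"turn": -0.045},
    {"fingers": 0.8,"dx": -10,"dy": 10,"dz": 0,"turn": -0.04},
    {"fingers": 0.8,"dx": 0,"dy": 0,"dz": 0,"turn": 0}
  ]
}}

```text
clock: 13.63
position: [0.4367, -0.0049, 0.1535]
ee_rot: [-0.032, -0.613, 0.789, 0.034]
contact_force: [-0.5, -0.7, -6.0]
width: 0.0192
```

```bash
cat >> g.py <<'E'
s=get_state(); w,a,b,c=s["ee_rot"]; X=R.from_quat([a,b,c,w]).as_matrix(); j=np.arctan2(X[1,0],X[0,0])
tg=np.array([-.0656,-.0206]); th=(j-np.pi/2-.1255+np.pi/2)%np.pi-np.pi/2; C,Sn=np.cos(th),np.sin(th)
d=X[:2,2]-np.array([C*tg[0]-Sn*tg[1],Sn*tg[0]+C*tg[1]])
y=-.238; print("plate tilt along die x,y",np.round([d@[np.cos(y),np.sin(y)],d@[-np.sin(y),np.cos(y)]],4),"plate z est",round(s["position"][2]-.0493+.015,4))
E
python3 g.py .4397 -.003 .15 -.238
```

```text
t 13.63 TCP [ 0.4367 -0.0049  0.1535] d mm [ 3.   1.9 -3.5] turn 0.012 tilt [-0.0928  0.0147 -0.9956] F [-0.5 -0.7 -6. ] w 0.0192
plate tilt along die x,y [-0.0259  0.0038] plate z est 0.1192
```

{"api": "play_rows", "payload": {
  "series": [
    {"fingers": 0.8,"dx": 3,"dy": 2,"dz": 0,"turn": 0.012},
    {"fingers": 0.8,"dx": 0,"dy": 0,"dz": -6,"turn": 0},
    {"fingers": 0.8,"dx": 0,"dy": 0,"dz": -6,"turn": 0},
    {"fingers": 0.8,"dx": 0,"dy": 0,"dz": 0,"turn": 0}
  ]
}}

```text
clock: 13.97
position: [0.4407, -0.0035, 0.1395]
ee_rot: [-0.032, -0.619, 0.784, 0.033]
contact_force: [0.0, 0.5, -6.0]
width: 0.0189
```

```bash
python3 g.py .4397 -.003 .14 -.238;python3 -c "
from h import *
D=get_image('side'); save(D,'side5.png'); u,v=proj(D,[.44,0,.08])[0].astype(int)
T=get_image('top'); save(T,'top5.png'); a,b=proj(T,[.44,0,.1])[0].astype(int)
cv2.imwrite('pics/c5.png',np.hstack([cv2.resize(D['pixels'][v-50:v+50,u-55:u+55,::-1],(500,455),interpolation=2),cv2.resize(T['pixels'][b-50:b+50,a-32:a+32,::-1],(290,455),interpolation=2)]))"
```

```text
t 13.97 TCP [ 0.4407 -0.0035  0.1395] d mm [-1.   0.5  0.5] turn -0.004 tilt [-0.0917  0.0117 -0.9957] F [ 0.   0.5 -6. ] w 0.0189
plate tilt along die x,y [-0.0243  0.0022] plate z est 0.1052
```

View pics/c5.png

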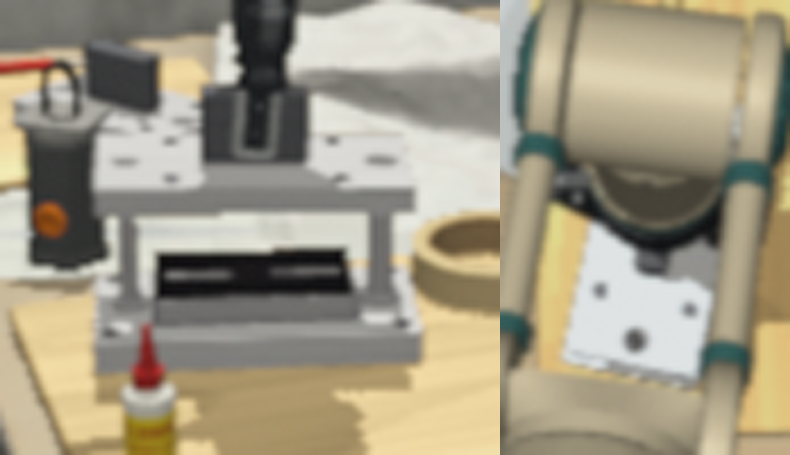

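Run:
```python
from fit import *
D=get_image('side'); u,v=proj(D,[.44,0,.08])[0].astype(int)
f=lambda P,p,z:np.round(((proj(D,W(np.array(P),p,z))-[u-55,v-50]+.5)*[500/110,4.55]-.5)).astype(int).tolist()
print("plate",f([[-.085,-.04,0],[.085,-.04,0],[.085,.04,.016],[-.085,.04,.016],[-.07,0,.016],[.07,0,.016]],(.4410,-.0035,-.238),.105))
print("die",f([[-.09,-.045,0],[.09,-.045,0],[-.09,-.045,.02],[.09,-.045,.02]],(.4397,-.003,-.238),.015), "pin feet",f([[-.07,0,.024],[.07,0,.024]],(.4397,-.003,-.238),.015))
def sub(im,n):
    t=im["pixels"]; return t
T=get_image('top'); 
a=proj(T,W(np.array([[-.07,0,.016],[-.07,0,0]]),(.4410,-.0035,-.238),.105)); b=proj(T,W(np.array([[-.07,0,.082]]),(.4397,-.003,-.238),.015)); print("top hole",a.round(2).tolist(),"pin tip",b.round(2).tolist())
x,y=a[0].round().astype(int); print(T["pixels"][y-5:y+6,x-5:x+6].mean(2).astype(int),x,y)
```

```text
plate [[98, 224], [420, 216], [404, 134], [101, 141], [127, 167], [385, 161]]
die [[93, 381], [424, 370], [92, 348], [425, 337]] pin feet [[130, 304], [380, 296]]
top hole [[315.67, 287.76], [315.8, 288.01]] pin tip [[315.7, 288.59]]
[[226 226 226 226 226 225 226 225 226 226 226]
 [226 226 225 225 224 223 223 224 226 226 226]
 [226 226 225 222 214 204 203 213 222 225 226]
 [226 225 222 207 174 145 149 176 208 223 225]
 [226 225 215 178 124  95 108 143 187 219 225]
 [225 224 206 159 105  87  90 122 171 212 224]
 [226 224 211 167 114  92  87 121 176 214 224]
 [226 225 220 191 140 110 114 152 196 221 225]
 [225 225 224 215 189 170 177 201 219 225 226]
 [213 216 218 218 216 216 218 222 225 226 226]
 [171 175 184 192 200 210 215 219 222 225 225]] 316 288
```

{"api": "play_rows", "payload": {
  "series": [
    {"fingers": 0.8,"dx": -1,"dy": 0.5,"dz": -4,"turn": -0.004},
    {"fingers": 0.8,"dx": 0,"dy": 0,"dz": -6,"turn": 0},
    {"fingers": 0.8,"dx": 0,"dy": 0,"dz": 0,"turn": 0}
  ]
}}

```text
clock: 14.42
position: [0.441, -0.0036, 0.1303]
ee_rot: [-0.031, -0.617, 0.786, 0.032]
contact_force: [-0.9, 0.3, -5.7]
width: 0.0195
```

```bash
python3 g.py .4397 -.003 .0863 -.238
```

```text
t 14.42 TCP [ 0.441  -0.0036  0.1303] d mm [ -1.3   0.6 -44. ] turn 0.002 tilt [-0.0885  0.0117 -0.996 ] F [-0.9  0.3 -5.7] w 0.0195
plate tilt along die x,y [-0.0211  0.0027] plate z est 0.096
```

{"api": "play_rows", "payload": {
  "series": [
    {"fingers": 0.8,"dx": -2,"dy": 0.6,"dz": -5,"turn": 0},
    {"fingers": 0.8,"dx": -1,"dy": 0,"dz": -5,"turn": 0},
    {"fingers": 0.8,"dx": 0,"dy": 0,"dz": 0,"turn": 0}
  ]
}}

```text
clock: 14.67
position: [0.4407, -0.0019, 0.1202]
ee_rot: [-0.028, -0.617, 0.786, 0.031]
contact_force: [0.7, 1.4, -5.7]
width: 0.0192
```

```bash
python3 g.py .4397 -.003 .0863 -.238
```

```text
t 14.67 TCP [ 0.4407 -0.0019  0.1202] d mm [ -1.   -1.1 -33.9] turn 0.002 tilt [-0.0817  0.0143 -0.9966] F [ 0.7  1.4 -5.7] w 0.0192
plate tilt along die x,y [-0.0151  0.0067] plate z est 0.0859
```

{"api": "play_rows", "payload": {
  "series": [
    {"fingers": 0.8,"dx": -1,"dy": -1,"dz": -5,"turn": 0},
    {"fingers": 0.8,"dx": -0.5,"dy": 0,"dz": -5,"turn": 0},
    {"fingers": 0.8,"dx": 0,"dy": 0,"dz": 0,"turn": 0}
  ]
}}

```text
clock: 14.92
position: [0.4405, -0.0015, 0.1099]
ee_rot: [-0.025, -0.617, 0.786, 0.031]
contact_force: [1.6, 2.3, -5.6]
width: 0.0192
```

```bash
python3 g.py .4397 -.003 .0863 -.238
```

```text
t 14.92 TCP [ 0.4405 -0.0015  0.1099] d mm [ -0.8  -1.5 -23.6] turn 0.002 tilt [-0.0779  0.0168 -0.9968] F [ 1.6  2.3 -5.6] w 0.0192
plate tilt along die x,y [-0.012   0.0101] plate z est 0.0756
```

{"api": "play_rows", "payload": {
  "series": [
    {"fingers": 0.8,"dx": 0,"dy": 0.3,"dz": -5,"turn": 0},
    {"fingers": 0.8,"dx": 0,"dy": 0.3,"dz": -5,"turn": 0},
    {"fingers": 0.8,"dx": 0,"dy": 0,"dz": 0,"turn": 0}
  ]
}}

```text
clock: 15.17
position: [0.4404, -0.0014, 0.0987]
ee_rot: [-0.026, -0.617, 0.786, 0.03]
contact_force: [2.4, 1.9, -5.3]
width: 0.0192
```

```bash
python3 g.py .441 -.001 .0933 -.238
```

```text
t 15.17 TCP [ 0.4404 -0.0014  0.0987] d mm [ 0.6  0.4 -5.4] turn 0.002 tilt [-0.0782  0.0155 -0.9968] F [ 2.4  1.9 -5.3] w 0.0192
plate tilt along die x,y [-0.012   0.0087] plate z est 0.0644
```

{"api": "play_rows", "payload": {
  "series": [
    {"fingers": 0.8,"dx": 0.3,"dy": 0.2,"dz": -4,"turn": 0},
    {"fingers": 0.8,"dx": 0,"dy": 0,"dz": -3,"turn": 0},
    {"fingers": 0.8,"dx": 0,"dy": 0,"dz": -3,"turn": 0}
  ]
}}

```text
clock: 15.42
position: [0.4405, -0.0014, 0.089]
ee_rot: [-0.026, -0.617, 0.786, 0.03]
contact_force: [-1.2, 2.7, 6.1]
width: 0.0192
```

```bash
python3 g.py .441 -.001 .0853 -.238
```

```text
t 15.42 TCP [ 0.4405 -0.0014  0.089 ] d mm [ 0.5  0.4 -3.7] turn 0.002 tilt [-0.0788  0.0149 -0.9968] F [-1.2  2.7  6.1] w 0.0192
plate tilt along die x,y [-0.0124  0.0081] plate z est 0.0547
```

{"api": "play_rows", "payload": {
  "series": [
    {"fingers": 0.8,"dx": 0,"dy": 0,"dz": -3,"turn": 0},
    {"fingers": 0.8,"dx": 0,"dy": 0,"dz": -3,"turn": 0}
  ]
}}

```text
clock: 15.58
position: [0.4405, -0.0013, 0.0849]
ee_rot: [-0.026, -0.617, 0.786, 0.03]
contact_force: [-8.3, 3.2, 38.5]
width: 0.0193
```

```bash
python3 g.py .441 -.001 .0853 -.238
```

```text
t 15.58 TCP [ 0.4405 -0.0013  0.0849] d mm [0.5 0.3 0.4] turn 0.002 tilt [-0.0786  0.015  -0.9968] F [-8.3  3.2 38.5] w 0.0193
plate tilt along die x,y [-0.0123  0.0081] plate z est 0.0506
```

{"api": "play_rows", "payload": {
  "series": [
    {"fingers": 0.8,"dx": 0,"dy": 0,"dz": -1.5,"turn": 0},
    {"fingers": 0.8,"dx": 0,"dy": 0,"dz": -1.5,"turn": 0},
    {"fingers": 0.8,"dx": 0,"dy": 0,"dz": -1.5,"turn": 0},
    {"fingers": 0.8,"dx": 0,"dy": 0,"dz": -1.5,"turn": 0}
  ]
}}

```text
clock: 15.92
position: [0.4404, -0.0013, 0.0851]
ee_rot: [-0.026, -0.617, 0.786, 0.029]
contact_force: [-2.9, 2.4, 10.8]
width: 0.0189
```

```bash
python3 g.py .441 -.001 .0853 -.238
```

```text
t 15.92 TCP [ 0.4404 -0.0013  0.0851] d mm [0.6 0.3 0.2] turn 0.001 tilt [-0.0763  0.014  -0.997 ] F [-2.9  2.4 10.8] w 0.0189
plate tilt along die x,y [-0.0098  0.0077] plate z est 0.0508
```

{"api": "play_rows", "payload": {
  "series": [
    {"fingers": 0.8,"dx": 0,"dy": 0,"dz": -1.5,"turn": 0},
    {"fingers": 0.8,"dx": 0,"dy": 0,"dz": -1.5,"turn": 0},
    {"fingers": 0.8,"dx": 0,"dy": 0,"dz": -1.5,"turn": 0},
    {"fingers": 0.8,"dx": 0,"dy": 0,"dz": -1.5,"turn": 0}
  ]
}}

```text
clock: 16.25
position: [0.4404, -0.0013, 0.085]
ee_rot: [-0.025, -0.617, 0.786, 0.028]
contact_force: [-2.2, 2.4, 11.7]
width: 0.0193
```

```bash
python3 g.py .441 -.001 .0853 -.238
```

```text
t 16.25 TCP [ 0.4404 -0.0013  0.085 ] d mm [0.6 0.3 0.3] turn 0.001 tilt [-0.0735  0.0131 -0.9972] F [-2.2  2.4 11.7] w 0.0193
plate tilt along die x,y [-0.0069  0.0075] plate z est 0.0507
```

{"api": "play_rows", "payload": {
  "series": [
    {"fingers": 0.8,"dx": 0,"dy": 0,"dz": -2.5,"turn": 0},
    {"fingers": 0.8,"dx": 0,"dy": 0,"dz": -2.5,"turn": 0},
    {"fingers": 0.8,"dx": 0,"dy": 0,"dz": -2.5,"turn": 0},
    {"fingers": 0.8,"dx": 0,"dy": 0,"dz": -2.5,"turn": 0},
    {"fingers": 0.8,"dx": 0,"dy": 0,"dz": -2.5,"turn": 0},
    {"fingers": 0.8,"dx": 0,"dy": 0,"dz": 2,"turn": 0},
    {"fingers": 0.8,"dx": 0,"dy": 0,"dz": 3,"turn": 0},
    {"fingers": 0.8,"dx": 0,"dy": 0,"dz": 2,"turn": 0},
    {"fingers": 0.8,"dx": 0,"dy": 0,"dz": 0,"turn": 0}
  ]
}}

```text
clock: 17.0
position: [0.4403, -0.0014, 0.0936]
ee_rot: [-0.023, -0.617, 0.786, 0.026]
contact_force: [0.5, 2.0, -4.3]
width: 0.0189
```

```bash
python3 g.py .441 -.001 .0933 -.238
```

```text
t 17.0 TCP [ 0.4403 -0.0014  0.0936] d mm [ 0.7  0.4 -0.3] turn 0.001 tilt [-0.0684  0.0112 -0.9976] F [ 0.5  2.  -4.3] w 0.0189
plate tilt along die x,y [-0.0014  0.0069] plate z est 0.0593
```

{"api": "play_rows", "payload": {
  "series": [
    {"fingers": 0.8,"dx": 0,"dy": 0,"dz": -0.8,"turn": 0},
    {"fingers": 0.3,"dx": 0,"dy": 0,"dz": 0,"turn": 0},
    {"fingers": 0,"dx": 0,"dy": 0,"dz": 0,"turn": 0},
    {"fingers": -0.3,"dx": 0,"dy": 0,"dz": 0,"turn": 0},
    {"fingers": -0.3,"dx": 0,"dy": 0,"dz": 0,"turn": 0},
    {"fingers": -0.3,"dx": 0,"dy": 0,"dz": 0,"turn": 0}
  ]
}}

```text
clock: 17.5
position: [0.4401, -0.0031, 0.0921]
ee_rot: [-0.025, -0.617, 0.786, 0.025]
contact_force: [0.2, -1.0, 0.4]
width: 0.0559
```

```bash
python3 g.py .441 -.001 .0933 -.238
```

```text
t 17.5 TCP [ 0.4401 -0.0031  0.0921] d mm [0.9 2.1 1.2] turn 0.001 tilt [-0.0706  0.0081 -0.9975] F [ 0.2 -1.   0.4] w 0.0559
plate tilt along die x,y [-0.0028  0.0034] plate z est 0.0578
```

Free; rise straight, then move aside and check.

{"api": "play_rows", "payload": {
  "series": [
    {"fingers": -0.3,"dx": 0,"dy": 0,"dz": 10,"turn": 0},
    {"fingers": -0.3,"dx": 0,"dy": 0,"dz": 15,"turn": 0},
    {"fingers": -0.3,"dx": 0,"dy": 0,"dz": 25,"turn": 0},
    {"fingers": -0.3,"dx": 0,"dy": 0,"dz": 30,"turn": 0},
    {"fingers": -0.3,"dx": 0,"dy": 0,"dz": 30,"turn": 0},
    {"fingers": -0.3,"dx": 0,"dy": -35,"dz": 10,"turn": 0},
    {"fingers": -0.3,"dx": 0,"dy": -38,"dz": 0,"turn": 0},
    {"fingers": -0.3,"dx": 0,"dy": -38,"dz": 0,"turn": 0},
    {"fingers": -0.3,"dx": 0,"dy": -38,"dz": 0,"turn": 0},
    {"fingers": -0.3,"dx": 0,"dy": -38,"dz": 0,"turn": 0},
    {"fingers": -0.3,"dx": 0,"dy": -38,"dz": 0,"turn": 0},
    {"fingers": -0.3,"dx": 0,"dy": -38,"dz": 0,"turn": 0},
    {"fingers": -0.3,"dx": 0,"dy": -38,"dz": 0,"turn": 0},
    {"fingers": -0.3,"dx": 0,"dy": -30,"dz": 0,"turn": 0},
    {"fingers": -0.3,"dx": 0,"dy": 0,"dz": 0,"turn": 0},
    {"fingers": -0.3,"dx": 0,"dy": 0,"dz": 0,"turn": 0}
  ]
}}

```text
clock: 18.83
position: [0.4347, -0.3511, 0.2187]
ee_rot: [-0.027, -0.619, 0.784, 0.023]
contact_force: [-0.0, -0.3, -0.2]
width: 0.0556
```

Run:
```python
from fit import *
D=get_image('side'); u,v=proj(D,[.44,0,.06])[0].astype(int)
T=get_image('top'); a,b=proj(T,[.44,0,.06])[0].astype(int)
cv2.imwrite('pics/c6.png',np.hstack([cv2.resize(D['pixels'][v-50:v+50,u-55:u+55,::-1],(480,436),interpolation=2),cv2.resize(T['pixels'][b-50:b+50,a-36:a+36,::-1],(314,436),interpolation=2)]))
print(get_state()["position"],get_state()["contact_force"])
def sg(im,name,win):
    u0,v0,w,h=win; c=cv2.resize(im["pixels"][v0:v0+h,u0:u0+w],None,fx=S,fy=S,interpolation=cv2.INTER_CUBIC)
    return ((c.min(2)>205)*255).astype(np.uint8)
p,c,_=fit([T],"top_plate",(.44,-.003,-.238),.059,pad=3); print("plate fit",p.round(4),round(c,3))
```

```text
[ 0.4349396  -0.34977994  0.21884873] [ 0.05615228  0.49772678 -0.15982358]
plate fit [ 0.4352 -0.0023 -0.2184] 0.115
```

View pics/c6.png

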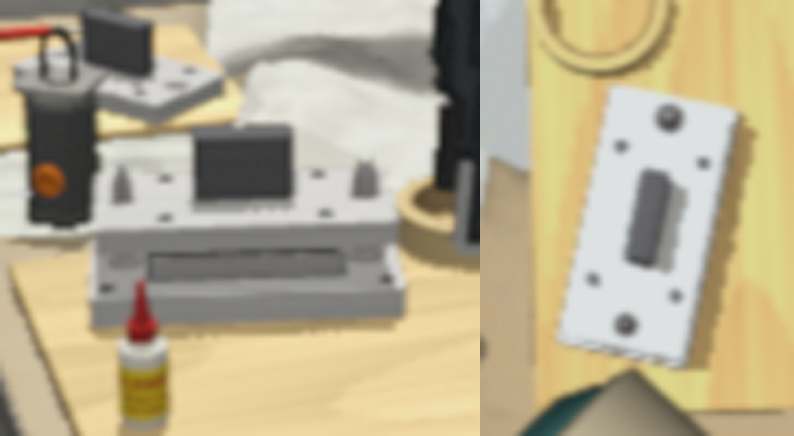

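```bash
python3 -c "
from rig import *
print(sign_off())"
```

```text
the job is handed in; nothing more can be done
None
```

The blank is on the sprung pad and the long top plate is lying on it, on both pins and let go. I handed the job in at about 19 s on the clock; sign-off reports no verdict.

- **Blank:** The side camera put it about 2 mm from the die's centre estimate and turned about 0.01 rad. The top camera's fit was poor because the arm was in the way, so I did not use it.
- **Pressing:** With the plate on both pins I pressed until the estimated plate height stopped falling, about 36 mm above the die's underside. The push was 38 N at first, then about 11 N on top of the plate's weight. I held it there for about 1 s. The plate's tilt stayed under about 0.015 rad.
- **Release:** I raised the plate with the pad to about 44 mm, set it down and opened the fingers.

**Last pictures:** They show the plate level, with both pin tips coming through their holes by roughly the 22 mm expected. The short plate, dispenser, bottle and tape look undisturbed, and the tool is clear with no contact force.

**Checks that disagreed:**
- The final fit of the plate's outline from the top camera was rough: about 4.5 mm and 0.02 rad off the die estimate. I put this down to the mask, because the pins leave about 1 mm of play.
- The tool's own tilt drifted to between 0.06 and 0.09 rad during the moves. The plate was gripped while lying flat, and I tracked its tilt from there; it peaked at about 0.026 rad before the pins.
- The blank cannot be seen under the plate at the end, so its final position comes from the earlier picture and the plate's height.

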